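# Set up the soldering place on a goldsmith's bench

### The arm

A 6-joint arm with a two-finger parallel gripper is mounted at the origin on the work surface. World frame = base frame: x ahead of the robot, y to its left, z up, the work surface at z = 0. Lengths are in m, angles in rad, forces in N, time in s.
With the tool pointing down it reaches from about 0.35 to 0.775 m from the base axis. Payload 5.5 kg.
Tool frame: the origin (TCP) lies midway between the tips of the shut fingers; the grasp point (between the pads) lies 19 mm behind it; z points along the fingers, y is the line along which they close (so a half turn about z gives the same grasp; the last joint's range is limited). The gripper opens to 85 mm and grips with 20 to 120 N. Pads are 22 mm wide; open, the fingers measure 114 mm over their backs; the gripper's body (76 mm by 85 mm) begins 54 mm behind the grasp point. The pads swing forward as they close: fully open they stand 13 mm farther back than shut.
Start: joints at [1.021, 0.313, 0.046, 1.304, 0, 1.431], TCP at [0.229, 0.527, 0.231] pointing down, gripper open.
Joint ranges: [-2.76, 2.76], [-0.86, 1.69], [-1.03, 1.26], [-2.2, 2.34], [-1.47, 1.5], [-3.14, 3.14]. Speed limits (rad/s): [2.57, 2.57, 3.14, 3.14, 3.14, 3.14].

### API

Orientations are given as a unit quaternion [w, x, y, z].
In Python, from workcell import env gives the robot as it stands. The module is installed in compiled form; this text tells all that it offers.
- The arm moves only by the tool servo_tool, never from a script. Its argument "increments" is a list of rows, each an object of numbers: "grip": the closure, from 0 (fully open) to 1 (shut); "x", "y", "z": the shift along the tool's x, y, z in mm; "roll": the turn about the tool's z in degrees. In form: [{"grip": .., "x": .., "y": .., "z": .., "roll": ..}, ...]. A call has 1 to 5 rows; each row shifts and turns the commanded pose from where the row before left it, along the tool's axes as they then stand; what a row does not reach is not made up. A row lasts 1/12 s, in which the tool goes at most 41.7 mm and 7.16 degrees, less where a joint would pass 70% of its speed; a pose out of reach is approached as far as the arm can. A call is refused whole if a number of a shift passes 41.7 or a number of a turn 7.16, either way. A call with a gripper value outside its range is refused whole. The fingers move at their own pace and stop on an object; "grip_force" is the grip in N (left out, the last holds). Time passes only in rows, so rows that do not move let the fingers close. It gives the time, the measured TCP pose, the force, the opening and the grip force at its end, in the units of the state.
- env.get_state(): the state, without advancing time (a new reading comes with each control period).
- env.read_camera(name): name is "scene" or "top" or "wrist"; returns the picture (384x512x3 uint8, red, green, blue); there is no depth.
- env.get_calibration(name): a dict with "vertical_fov" (degrees; the focal length in pixels is half the picture's height over the tangent of half this angle, whatever the lens; pixels are square), "cx", "cy" (the principal point, pixels), "rvec" (rotation vector, rad) and "tvec" (3), from world to camera coordinates, as OpenCV has them; the wrist camera has in their place "tool_from_camera" (4x4, takes a point from camera to tool coordinates, whose origin is the TCP and whose axes are the flange's). Camera axes: x right, y down, z forward; pixel columns grow to the right and rows downward; lengths in m; the calibration is good to about 2 mm. A picture is of the moment at which its call begins: read the wrist's pose just before it. get_calibration takes no time and is no camera call.
- env.hand_in(): hands the job in; it is judged then, once.
The state is a dict: "clock": time; "joint_pos": joint angles; "qvel": joint speeds; "tau": joint torques, N m; "tcp_pos": TCP position; "orientation": TCP orientation; "wrist_force": force on the tool from outside, world axes, zero at the start; "ft_torque": the same for the moment, N m; "finger_gap": finger opening in m; "grip_force": force on a finger pad.
Only numpy, scipy, OpenCV 4.12 (cv2) and the standard library are available. Lean on these libraries where they do the work, as an engineer would, in place of code of your own. Each camera call takes 0.05 s, during which the arm holds its last target. There are 200 camera calls.

### The job

Set up the soldering place: lay the charcoal block flat on the middle of the soldering brick, its long side along the brick's, and stand the napkin ring upright on the middle of the charcoal. Put the steel bench block flat on the bench midway between the brick and the quenching bowl, in line with the brick, and stand the short wide flux jar off the brick's other end, the one away from the bowl, centred on it with 3 cm of clear space between. Leave the tall slim jar, the loupe and the borax dish where they are, and let go of everything.

Things in the scene. Friction and masses are not known exactly. Their poses are not given: they have to be found in the camera images.
- brick: Landmark, fixed to the bench: pale buff soldering brick, 70 (x) by 120 (y) by 30 mm high. Origin: centre of its underside; z up. Its long side runs along its own y, roughly across the robot's view (world y within 0.1 rad); its two ends are at own y = +60 and -60 mm.
- bowl: Landmark, fixed to the bench: round white ceramic quenching bowl, 80 mm across the rim, 40 mm high. Origin: centre of its underside; z up. It stands 200 to 220 mm from the brick (centre to centre), off one or the other end of the brick, within 10 mm of the brick's long centreline (own y axis).
- charcoal: Loose matt black charcoal block, 45 (x) by 70 (y) by 22 mm high, lying flat, about 60 g. Origin: centre of its underside; z up. Take it across the 45 mm.
- napkin_ring: Loose plain silver napkin ring, a short tube with its axis (own z) upright: 44 mm outside diameter, 38 mm inside, 24 mm high, about 60 g. Origin: centre of its underside; z up.
- flux_jar: Loose flux jar: the short, wide amber glass jar with a white cap, 44 mm diameter, 45 mm high, about 90 g, upright. Origin: centre of its underside; z up.
- bench_block: Loose steel bench block, 48 by 48 by 20 mm high, lying flat, about 0.36 kg. Origin: centre of its underside; z up. Its sides are along its own x and y.
- tall_jar: Bystander, not to be moved: tall slim amber glass jar with a white cap, 32 mm diameter, 75 mm high, loose, upright. Origin: centre of its underside; z up.
- loupe: Bystander, not to be moved: black eyeglass loupe, waisted, 36 mm diameter, 34 mm high, loose. Origin: centre of its underside; z up.
- borax_dish: Bystander, not to be moved: round terracotta borax dish, 68 mm across, 20 mm high, loose. Origin: centre of its underside; z up.
There are look-alikes about, which are no part of the job. What is shaped like the napkin_ring but blue, pink or yellow is not meant.

How it is judged:
At the end, for the whole second after the job is handed in: Charcoal on brick (12 mm, 0.2 rad); ring upright on charcoal (10 mm); block on bench between brick and bowl, centre 34 mm or more from each, 18 mm off line at most; jar upright off the other end, 30 mm gap, 15 mm either way; all released and at rest (horizontal distance between charcoal and brick below 0.012 m and z of charcoal in the frame of brick between 0.026 and 0.034 m and angle between the y axis of charcoal and the y axis of brick, either way round below 0.2 rad and horizontal distance between napkin_ring and charcoal below 0.01 m and z of napkin_ring in the frame of charcoal between 0.018 and 0.026 m and x of flux_jar in the frame of brick between -0.015 and 0.015 m and x of bench_block in the frame of brick between -0.018 and 0.018 m and horizontal distance between bench_block and bowl between 0.074 and 0.14 m and ((y of bowl in the frame of brick above 0 m and y of flux_jar in the frame of brick between -0.127 and -0.097 m and y of bench_block in the frame of brick above 0.094 m) or (y of bowl in the frame of brick below 0 m and y of flux_jar in the frame of brick between 0.097 and 0.127 m and y of bench_block in the frame of brick below -0.094 m)) and height (world z) of each of flux_jar, bench_block below 0.005 m and angle between each of charcoal, napkin_ring, flux_jar, bench_block's own z axis and vertical below 0.1 rad and linear speed of each of charcoal, napkin_ring, flux_jar, bench_block below 0.02 m/s and angular speed of each of charcoal, napkin_ring, flux_jar, bench_block below 0.3 rad/s and contact force between each of charcoal, napkin_ring, flux_jar, bench_block and the fingers below 0.1 N); the robot touches nothing.
It fails at once if the tall slim jar is shifted more than 15 mm or knocked over (distance of tall_jar from where it was at the start of the episode above 0.015 m or angle between tall_jar's own z axis and vertical above 0.5 rad).
It fails at once if the loupe is shifted more than 15 mm or knocked over (distance of loupe from where it was at the start of the episode above 0.015 m or angle between loupe's own z axis and vertical above 0.5 rad).
It fails at once if the borax dish is shifted more than 15 mm or knocked over (distance of borax_dish from where it was at the start of the episode above 0.015 m or angle between borax_dish's own z axis and vertical above 0.5 rad).
It also fails if it takes over 104 s, if anything falls off the work surface, if the arm or the gripper's body presses on something with over 40 N, if the wrist force passes 120 N, or if a joint passes its speed limit or range.

## Working session

There is one attempt and no reset: what is moved stays moved. The work goes in short steps, Python scripts to look and compute and a tool call to move; the robot and the scene stay as the last step left them, time stands still between calls to the robot, and variables do not carry over. Pictures are saved under pics/ and viewed, at most 14 in all, crops included, and the job is handed in when it is done.

Besides the shell and the picture viewer there is one more tool, called after ">>>" as name(argument=value, ...) on one line, values as JSON. servo_tool: Moves the arm, as the interface text tells. Its arguments: {"type":"object","properties":{"increments":{"type":"array"},"grip_force":{"type":"number"}},"required":["increments"]}

```bash
mkdir -p pics
python3 - <<'E'
from workcell import env
import cv2,numpy as np
np.set_printoptions(precision=4,suppress=True)
for n in("top","scene"):
    cv2.imwrite(f"pics/{n}0.png",cv2.cvtColor(env.read_camera(n),cv2.COLOR_RGB2BGR)); print(n,env.get_calibration(n))
print(env.get_calibration("wrist")); print(env.get_state())
E
```

```text
top {'vertical_fov': 46.383050718698215, 'cx': 253.9250646483305, 'cy': 191.62055384334954, 'rvec': array([ 2.1772, -2.1409,  0.113 ]), 'tvec': array([-0.0014,  0.508 ,  1.3369])}
scene {'vertical_fov': 55.63608611699861, 'cx': 256.42171499462404, 'cy': 192.18662624810142, 'rvec': array([ 1.8056,  1.8163, -0.6744]), 'tvec': array([-0.003 , -0.348 ,  1.1835])}
{'vertical_fov': 58.353668177402085, 'cx': 255.61270573658228, 'cy': 192.11992573136456, 'tool_from_camera': array([[-0.0007, -0.9517, -0.3071,  0.0775],
       [ 1.    , -0.0009,  0.0005,  0.0006],
       [-0.0007, -0.3071,  0.9517, -0.1425],
       [ 0.    ,  0.    ,  0.    ,  1.    ]])}
{'clock': 0.1, 'joint_pos': array([1.0214, 0.3139, 0.0451, 1.3036, 0.    , 1.4312]), 'qvel': array([-0.0008, -0.001 ,  0.0015, -0.0003,  0.0005,  0.0007]), 'tau': array([  0.0036, -48.1725,  29.9244,   0.0127,  -0.0001,   0.    ]), 'tcp_pos': array([0.2289, 0.527 , 0.2305]), 'orientation': array([-0.0003,  0.2035,  0.9791, -0.0008]), 'wrist_force': array([ 0.2411,  0.2717, -0.0796]), 'ft_torque': array([0.0028, 0.0048, 0.0259]), 'grip_force': 0.0, 'finger_gap': 0.08547170610146262}
```

View pics/top0.png

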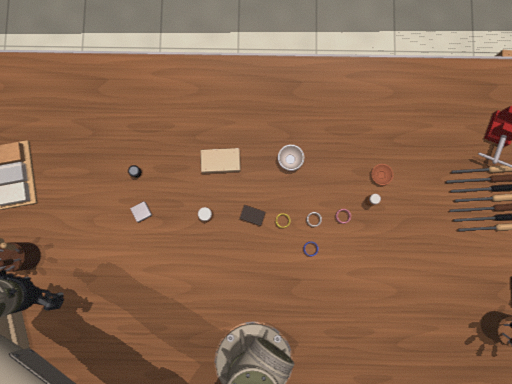

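View pics/scene0.png

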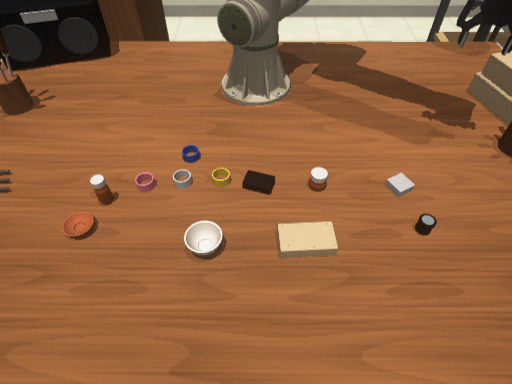

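Top view: the brick is at (220,161) and the bowl at (291,157), so the bowl is on the −y side. The charcoal is at (252,215) and the bench block at (141,212). There are two white-capped jars: (205,214) is short and wide, so it's the flux jar, and (374,199) is tall and slim. There are four rings: yellow (283,220), silver (314,219), pink (343,215) and blue (310,248). The silver one is the one meant. I'll confirm both in a crop and measure.

```bash
cat > h.py <<'E'
from workcell import env
import cv2,numpy as np
from scipy.spatial.transform import Rotation as R
np.set_printoptions(precision=4,suppress=True)
def cam(n,st=None):
    c=env.get_calibration(n); f=192/np.tan(np.radians(c["vertical_fov"])/2)
    if n=="wrist":
        q=st["orientation"]; T=np.eye(4); T[:3,:3]=R.from_quat(q[[1,2,3,0]]).as_matrix(); T[:3,3]=st["tcp_pos"]
        W=T@c["tool_from_camera"]; A,o=W[:3,:3],W[:3,3]
    else:
        A=cv2.Rodrigues(c["rvec"])[0].T; o=-A@c["tvec"]
    return f,c["cx"],c["cy"],A,o
def ray(C,uv,z):
    f,cx,cy,A,o=C; uv=np.atleast_2d(uv)
    d=np.c_[(uv[:,0]-cx)/f,(uv[:,1]-cy)/f,np.ones(len(uv))]@A.T
    return (o+d*((z-o[2])/d[:,2])[:,None])[:,:2]
def blob(mask,uv,r):
    m=np.zeros_like(mask); u,v=map(int,uv); m[max(0,v-r):v+r,max(0,u-r):u+r]=mask[max(0,v-r):v+r,max(0,u-r):u+r]
    cs=cv2.findContours(m,cv2.RETR_EXTERNAL,cv2.CHAIN_APPROX_NONE)[0]
    return max(cs,key=cv2.contourArea)[:,0].astype(np.float32)
def shot(n,name=None):
    st=env.get_state(); im=env.read_camera(n)
    if name: cv2.imwrite(f"pics/{name}.png",cv2.cvtColor(im,cv2.COLOR_RGB2BGR))
    return im,cam(n,st),st
def rect(P): # centre, sides, yaw of long side
    (c,s,a)=cv2.minAreaRect((P*1000).astype(np.float32)); 
    if s[0]<s[1]: a+=90; s=s[::-1]
    return np.array(c)/1000,np.array(s),(a+90)%180-90
E
python3 - <<'E'
from h import *
im,C,_=shot("top"); s,Cs,_=shot("scene")
b=lambda i,x:cv2.resize(i[x[1]:x[3],x[0]:x[2]],None,fx=4,fy=4,interpolation=cv2.INTER_CUBIC)
a=b(im,(190,190,390,260)); d=b(s,(85,140,285,210))
e=b(s,(250,150,450,220))[:, :]
cv2.imwrite("pics/crop.png",cv2.cvtColor(np.vstack([d,a])[:600,:800],cv2.COLOR_RGB2BGR))
hsv=cv2.cvtColor(im,cv2.COLOR_RGB2HSV).astype(int); S,V=hsv[...,1],hsv[...,2]
print("cam",C[4],"wood",hsv[190,180])
low=((S<75)&(V>90)).astype(np.uint8)
M=dict(brick=((V>170)&(S<130)).astype(np.uint8),dark=(V<60).astype(np.uint8),low=low,terra=((S>150)&(V>110)).astype(np.uint8))
for n,m,uv,r,z in [("brick","brick",(220,161),28,.03),("bowl","low",(291,158),20,.04),("char","dark",(252,215),20,.022),("ring","low",(314,219),12,.024),("flux","low",(205,214),12,.045),("block","low",(141,212),16,.02),("tall","low",(374,199),10,.075),("loupe","dark",(134,171),12,.034)]:
    c=blob(M[m],uv,r); P=ray(C,c,z); print(n,*rect(P), cv2.minEnclosingCircle((P*1000).astype(np.float32)))
print("dish",ray(C,(382,175),.02),"blue",ray(C,(310,249),.024),"yellow",ray(C,(283,221),.024),"pink",ray(C,(343,216),.024))
E
```

```text
cam [ 0.3539 -0.0058  1.3857] wood [ 12 135 149]
brick [0.6057 0.1138] [117.3647  67.9585] -86.45508790016174 ((605.5791625976562, 113.6346664428711), 66.12910461425781)
bowl [ 0.6139 -0.1028] [80.4321 80.2497] 63.98400115966797 ((614.0881958007812, -102.3016586303711), 41.31735610961914)Traceback (most recent call last):
  File "<stdin>", line 12, in <module>
  File "h.py", line 20, in blob
    return max(cs,key=cv2.contourArea)[:,0].astype(np.float32)
           ~~~^^^^^^^^^^^^^^^^^^^^^^^^
ValueError: max() iterable argument is empty
```

View pics/crop.png

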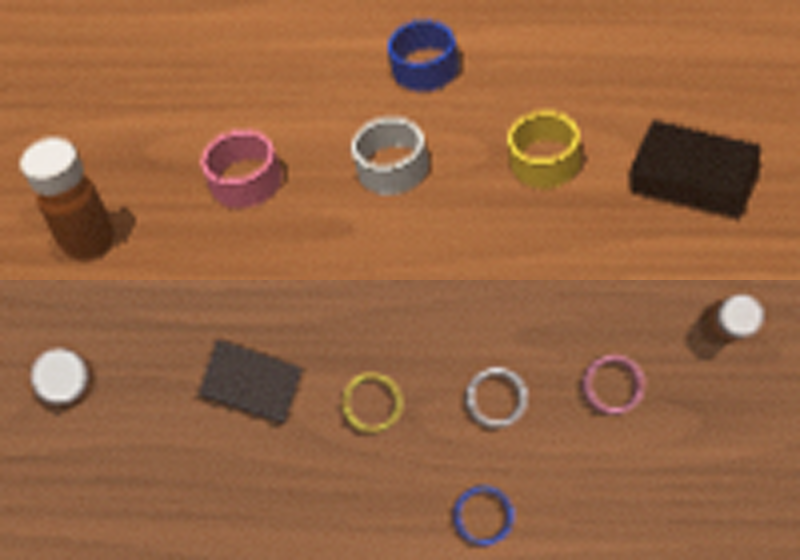

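The crop confirms it. In the scene view the silver ring (390,155) is the grey metal one, next to pink (238,168), yellow (543,148) and blue (423,55). In the top view at the bottom, the wide cap (60,377) is the flux jar and the tall slim jar is at (740,315). Next I'll fix the dark threshold and finish measuring.

Run:
```python
from h import *
im,C,_=shot("top")
hsv=cv2.cvtColor(im,cv2.COLOR_RGB2HSV).astype(int); S,V=hsv[...,1],hsv[...,2]
low=((S<75)&(V>110)).astype(np.uint8)
M=dict(dark=(V<80).astype(np.uint8),low=low)
for n,m,uv,r,z in [("char","dark",(252,215),20,.022),("ring","low",(314,219),12,.024),("flux","low",(205,214),12,.045),("block","low",(141,212),16,.02),("tall","low",(374,199),10,.075),("loupe","dark",(134,171),12,.034)]:
    try: c=blob(M[m],uv,r)
    except Exception: print(n,"none"); continue
    P=ray(C,c,z); print(n,*rect(P), cv2.minEnclosingCircle((P*1000).astype(np.float32)))
print("dish",ray(C,(382,175),.02),"blue",ray(C,(310,249),.024),"yellow",ray(C,(283,221),.024),"pink",ray(C,(343,216),.024))
R_=R.from_quat(env.get_state()["orientation"][[1,2,3,0]]).as_matrix();print(R_)
```

```text
char [0.4364 0.0116] [66.5227 43.3095] 72.56572723388672 ((435.5447998046875, 11.924598693847656), 37.83609390258789)
ring [ 0.4279 -0.1764] [42.6099 42.4551] -89.03995603322983 ((428.60589599609375, -175.90509033203125), 22.67487144470215)
flux [0.4377 0.154 ] [39.1518 38.9946] -89.03176867961884 ((437.3096618652344, 154.96669006347656), 20.981409072875977)
block [0.4432 0.3536] [50.172  48.6359] -61.24975395202637 ((443.6048583984375, 354.6302490234375), 32.246334075927734)
tall [ 0.4882 -0.3486] [29.526 26.516] -89.05757838487625 ((488.5354309082031, -348.33795166015625), 15.835830688476562)
loupe [0.5626 0.3725] [37.7246 34.2994] 46.603145599365234 ((561.929443359375, 374.5281066894531), 21.83319091796875)
dish [[ 0.5668 -0.3854]] blue [[ 0.3374 -0.1646]] yellow [[ 0.4202 -0.0825]] pink [[ 0.4385 -0.2643]]
[[-0.9172  0.3984 -0.0004]
 [ 0.3984  0.9172 -0.0007]
 [ 0.0001 -0.0008 -1.    ]]
```

```bash
cat > plan.py <<'E'
import sys
from h import *
# plan.py x y z yaw(deg of tool y) n : mm goal -> rows in tool axes from the present pose
def plan(g,yaw,n,st=None):
    st=st or env.get_state(); A=R.from_quat(st["orientation"][[1,2,3,0]]).as_matrix()
    y0=np.degrees(np.arctan2(A[1,1],A[0,1])); dr=-(((yaw-y0)+90)%180-90)/n
    d=(np.array(g)-st["tcp_pos"]*1000)/n
    print("at",st["tcp_pos"]*1000,"yaw",y0,"clock",st["clock"])
    for k in range(n):
        a=np.radians(y0-dr*k); ty=np.array([np.cos(a),np.sin(a)]); tx=np.array([-ty[1],ty[0]])
        print("x %.1f y %.1f z %.1f roll %.2f"%(tx@d[:2],ty@d[:2],-d[2],dr))
if __name__=="__main__":
    v=list(map(float,sys.argv[1:])); plan(v[:3],v[3],int(v[4]))
E
python3 plan.py 436 12 150 -17.4 15
```

```text
at [229.0052 527.1934 230.8873] yaw 66.51963759491595 clock 0.25
x -26.3 y -26.0 z 5.4 roll 5.59
x -28.8 y -23.3 z 5.4 roll 5.59
x -30.9 y -20.4 z 5.4 roll 5.59
x -32.7 y -17.3 z 5.4 roll 5.59
x -34.3 y -14.0 z 5.4 roll 5.59
x -35.5 y -10.6 z 5.4 roll 5.59
x -36.3 y -7.1 z 5.4 roll 5.59
x -36.8 y -3.5 z 5.4 roll 5.59
x -37.0 y 0.1 z 5.4 roll 5.59
x -36.8 y 3.7 z 5.4 roll 5.59
x -36.3 y 7.3 z 5.4 roll 5.59
x -35.4 y 10.8 z 5.4 roll 5.59
x -34.2 y 14.2 z 5.4 roll 5.59
x -32.7 y 17.4 z 5.4 roll 5.59
x -30.8 y 20.5 z 5.4 roll 5.59
```

>>> servo_tool(increments=[{"grip": 0,"x": -26.3,"y": -26,"z": 5.4,"roll": 5.6},{"grip": 0,"x": -28.8,"y": -23.3,"z": 5.4,"roll": 5.6},{"grip": 0,"x": -30.9,"y": -20.4,"z": 5.4,"roll": 5.6},{"grip": 0,"x": -32.7,"y": -17.3,"z": 5.4,"roll": 5.6},{"grip": 0,"x": -34.3,"y": -14,"z": 5.4,"roll": 5.6}])

```text
clock: 0.67
tcp_pos: [0.2982, 0.3541, 0.2039]
orientation: [0.0, 0.436, 0.9, 0.0]
wrist_force: [0.4, -0.6, -0.0]
finger_gap: 0.0851
grip_force: 0.0
```

>>> servo_tool(increments=[{"grip": 0,"x": -35.5,"y": -10.6,"z": 5.4,"roll": 5.6},{"grip": 0,"x": -36.3,"y": -7,"z": 5.4,"roll": 5.6},{"grip": 0,"x": -36.8,"y": -3.5,"z": 5.4,"roll": 5.6},{"grip": 0,"x": -37,"y": 0,"z": 5.4,"roll": 5.6},{"grip": 0,"x": -36.8,"y": 3.7,"z": 5.4,"roll": 5.6}])

```text
clock: 1.08
tcp_pos: [0.3672, 0.1824, 0.1772]
orientation: [0.0, 0.641, 0.768, 0.0]
wrist_force: [-0.4, -0.6, -0.7]
finger_gap: 0.0854
grip_force: 0.0
```

>>> servo_tool(increments=[{"grip": 0,"x": -36.3,"y": 7.3,"z": 5.4,"roll": 5.6},{"grip": 0,"x": -35.4,"y": 10.8,"z": 5.4,"roll": 5.6},{"grip": 0,"x": -34.2,"y": 14.2,"z": 5.4,"roll": 5.6},{"grip": 0,"x": -32.7,"y": 17.4,"z": 5.4,"roll": 5.6},{"grip": 0,"x": -30.8,"y": 20.5,"z": 5.4,"roll": 5.6}])

```text
clock: 1.5
tcp_pos: [0.4362, 0.0103, 0.1502]
orientation: [0.0, 0.808, 0.589, 0.0]
wrist_force: [0.8, 0.0, -0.3]
finger_gap: 0.0852
grip_force: 0.0
```

>>> servo_tool(increments=[{"grip": 0,"x": 0,"y": 0,"z": 0,"roll": 0},{"grip": 0,"x": 0,"y": 0,"z": 0,"roll": 0}])

```text
clock: 1.67
tcp_pos: [0.4362, 0.0105, 0.1499]
orientation: [-0.0, 0.807, 0.59, -0.0]
wrist_force: [-0.9, 0.2, 0.1]
finger_gap: 0.0856
grip_force: 0.0
```

```bash
python3 - <<'E'
from h import *
im,C,st=shot("wrist","w1")
hsv=cv2.cvtColor(im,cv2.COLOR_RGB2HSV).astype(int); S,V=hsv[...,1],hsv[...,2]
f,cx,cy,A,o=C; p=A.T@(np.array([.436,.012,.022])-o); uv=(cx+f*p[0]/p[2],cy+f*p[1]/p[2]); print(uv)
m=cv2.morphologyEx((V<85).astype(np.uint8),cv2.MORPH_OPEN,np.ones((5,5)))
print(rect(ray(C,blob(m,uv,110),.022)))
E
python3 plan.py 436 12 2 -17.4 5
```

```text
(np.float64(253.42152501582325), np.float64(181.3550854391662))
(array([0.4378, 0.0129]), array([71.1492, 45.0738]), 72.26632690429688)
at [435.5354  11.7098 150.0509] yaw -17.55522717319273 clock 1.7167
x 0.1 y 0.1 z 29.6 roll -0.03
x 0.1 y 0.1 z 29.6 roll -0.03
x 0.1 y 0.1 z 29.6 roll -0.03
x 0.1 y 0.1 z 29.6 roll -0.03
x 0.1 y 0.1 z 29.6 roll -0.03
```

View pics/w1.png

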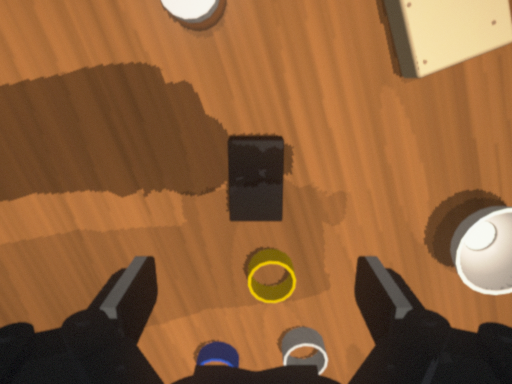

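The charcoal is centred at about (257,178), between the open fingers, and the wrist measurement agrees with the top view. Going down to grasp it.

>>> servo_tool(increments=[{"grip": 0,"x": 1.5,"y": 1.5,"z": 35},{"grip": 0,"z": 35,"x": 0,"y": 0},{"grip": 0,"z": 35,"x": 0,"y": 0},{"grip": 0,"z": 28,"x": 0,"y": 0},{"grip": 0,"z": 15,"x": 0,"y": 0}], grip_force=40)

```text
invalid input at $.increments[0]: expected keys grip, x, y, z, roll
```

>>> servo_tool(increments=[{"grip": 0,"z": 0},{"grip": 1,"z": 0},{"grip": 1,"z": 0},{"grip": 1,"z": 0},{"grip": 1,"z": 0}])

```text
invalid input at $.increments[0]: expected keys grip, x, y, z, roll
```

>>> servo_tool(increments=[{"grip": 1,"z": 0},{"grip": 1,"z": 0},{"grip": 1,"z": 0},{"grip": 1,"z": 0},{"grip": 1,"z": 0}])

```text
invalid input at $.increments[0]: expected keys grip, x, y, z, roll
```

>>> servo_tool(increments=[{"grip": 0,"x": 1.5,"y": 1.5,"z": 35,"roll": 0},{"grip": 0,"x": 0,"y": 0,"z": 35,"roll": 0},{"grip": 0,"x": 0,"y": 0,"z": 35,"roll": 0},{"grip": 0,"x": 0,"y": 0,"z": 28,"roll": 0},{"grip": 0,"x": 0,"y": 0,"z": 15,"roll": 0}], grip_force=40)

```text
clock: 2.13
tcp_pos: [0.4348, 0.0152, -0.0004]
orientation: [-0.002, 0.805, 0.593, -0.001]
wrist_force: [-0.3, -0.1, 0.9]
finger_gap: 0.0854
grip_force: 0.0
```

>>> servo_tool(increments=[{"grip": 0,"x": 0,"y": 0,"z": 0,"roll": 0},{"grip": 1,"x": 0,"y": 0,"z": 0,"roll": 0},{"grip": 1,"x": 0,"y": 0,"z": 0,"roll": 0},{"grip": 1,"x": 0,"y": 0,"z": 0,"roll": 0},{"grip": 1,"x": 0,"y": 0,"z": 0,"roll": 0}])

```text
clock: 2.55
tcp_pos: [0.4394, 0.0133, 0.004]
orientation: [0.001, 0.806, 0.592, 0.001]
wrist_force: [-0.4, 1.2, 1.8]
finger_gap: 0.0442
grip_force: 40.9
```

>>> servo_tool(increments=[{"grip": 1,"x": 0,"y": 0,"z": 0,"roll": 0},{"grip": 1,"x": 0,"y": 0,"z": 0,"roll": 0},{"grip": 1,"x": 0,"y": 0,"z": 0,"roll": 0},{"grip": 1,"x": 0,"y": 0,"z": 0,"roll": 0},{"grip": 1,"x": 0,"y": 0,"z": 0,"roll": 0}])

```text
clock: 2.97
tcp_pos: [0.4393, 0.0133, 0.004]
orientation: [0.001, 0.806, 0.592, 0.002]
wrist_force: [-1.0, 2.3, 5.3]
finger_gap: 0.0439
grip_force: 41.4
```

>>> servo_tool(increments=[{"grip": 1,"x": 0,"y": 0,"z": -20,"roll": 0},{"grip": 1,"x": 0,"y": 0,"z": -30,"roll": 0},{"grip": 1,"x": 0,"y": 0,"z": -30,"roll": 0},{"grip": 1,"x": 0,"y": 0,"z": -10,"roll": 0}])

```text
clock: 3.3
tcp_pos: [0.4403, 0.0128, 0.0969]
orientation: [0.002, 0.806, 0.591, 0.002]
wrist_force: [1.2, 0.0, -1.1]
finger_gap: 0.0441
grip_force: 41.5
```

```bash
python3 plan.py 606 114 94 3.5 7; python3 -c "
from h import *
print(env.get_state())"
```

```text
at [440.3133  12.7993  96.9017] yaw -17.476334617581127 clock 3.3
x 20.9 y 18.2 z 0.4 roll -3.00
x 19.9 y 19.3 z 0.4 roll -3.00
x 18.9 y 20.3 z 0.4 roll -3.00
x 17.8 y 21.3 z 0.4 roll -3.00
x 16.7 y 22.2 z 0.4 roll -3.00
x 15.5 y 23.0 z 0.4 roll -3.00
x 14.2 y 23.8 z 0.4 roll -3.00
{'clock': 3.3, 'joint_pos': array([-0.1536,  0.1424, -0.5224,  0.8992,  0.0001,  1.7222]), 'qvel': array([-0.0003, -0.1063,  0.143 ,  0.2391,  0.0003,  0.0009]), 'tau': array([  0.1671, -34.0167,  24.7093,   0.7356,  -0.0009,   0.0003]), 'tcp_pos': array([0.4403, 0.0128, 0.0969]), 'orientation': array([0.0024, 0.8063, 0.5915, 0.0024]), 'wrist_force': array([ 1.1761,  0.0195, -1.126 ]), 'ft_torque': array([-0.0318, -0.0414, -0.0085]), 'grip_force': 41.464932560920715, 'finger_gap': 0.04414597494274718}
```

>>> servo_tool(increments=[{"grip": 1,"x": 20.9,"y": 18.2,"z": 0,"roll": -3},{"grip": 1,"x": 19.9,"y": 19.3,"z": 0,"roll": -3},{"grip": 1,"x": 18.9,"y": 20.3,"z": 0,"roll": -3},{"grip": 1,"x": 17.8,"y": 21.3,"z": 0,"roll": -3},{"grip": 1,"x": 16.7,"y": 22.2,"z": 0,"roll": -3}])

```text
clock: 3.72
tcp_pos: [0.5575, 0.0863, 0.0934]
orientation: [0.001, 0.721, 0.693, 0.001]
wrist_force: [0.7, 0.4, 0.0]
finger_gap: 0.044
grip_force: 41.4
```

>>> servo_tool(increments=[{"grip": 1,"x": 15.5,"y": 23,"z": 0,"roll": -3},{"grip": 1,"x": 14.2,"y": 23.8,"z": 0,"roll": -3},{"grip": 1,"x": 0,"y": 0,"z": 0,"roll": 0},{"grip": 1,"x": 0,"y": 0,"z": 0,"roll": 0}])

```text
clock: 4.05
tcp_pos: [0.6044, 0.1151, 0.0926]
orientation: [0.0, 0.685, 0.729, 0.0]
wrist_force: [0.2, -0.7, -0.9]
finger_gap: 0.0442
grip_force: 41.4
```

```bash
python3 - <<'E'
from h import *
im,C,st=shot("wrist","w2")
t,Ct,_=shot("top","t2")
cv2.imwrite("pics/c2.png",cv2.cvtColor(np.hstack([cv2.resize(im,(400,300)),cv2.resize(t[110:260,140:340],(400,300))]),cv2.COLOR_RGB2BGR))
E
python3 plan.py 606 114 36 3.5 3
```

```text
at [602.5568 114.2092  92.4203] yaw 3.490654340683089 clock 4.15
x -0.1 y 1.1 z 18.8 roll -0.00
x -0.1 y 1.1 z 18.8 roll -0.00
x -0.1 y 1.1 z 18.8 roll -0.00
```

View pics/c2.png

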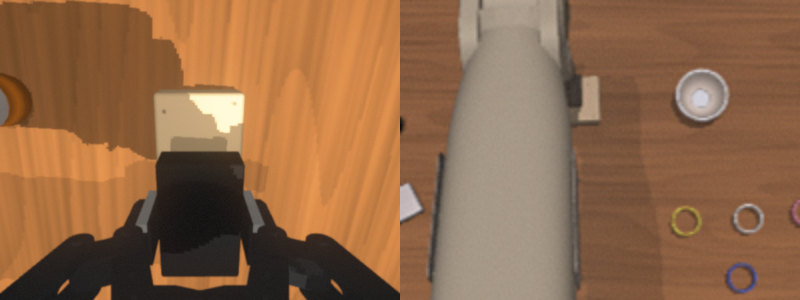

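The left half shows the held charcoal square over the brick, parallel and laterally centred. Lowering it now.

>>> servo_tool(increments=[{"grip": 1,"x": 0,"y": 2,"z": 25,"roll": 0},{"grip": 1,"x": 0,"y": 0,"z": 20,"roll": 0},{"grip": 1,"x": 0,"y": 0,"z": 8,"roll": 0},{"grip": 1,"x": 0,"y": 0,"z": 4,"roll": 0},{"grip": 1,"x": 0,"y": 0,"z": 0,"roll": 0}])

```text
clock: 4.57
tcp_pos: [0.6042, 0.1141, 0.0354]
orientation: [-0.001, 0.685, 0.728, -0.001]
wrist_force: [-1.0, 0.5, -0.4]
finger_gap: 0.0441
grip_force: 41.4
```

```bash
python3 plan.py 606 114 34 3.5 1
```

```text
at [604.1659 114.0787  35.3613] yaw 3.477253627916627 clock 4.5667
x -0.2 y 1.8 z 1.4 roll -0.02
```

>>> servo_tool(increments=[{"grip": 1,"x": 0,"y": 1,"z": 1,"roll": 0},{"grip": 1,"x": 0,"y": 0,"z": 1,"roll": 0},{"grip": 1,"x": 0,"y": 0,"z": 0,"roll": 0}])

```text
clock: 4.82
tcp_pos: [0.6071, 0.1146, 0.0341]
orientation: [0.001, 0.685, 0.728, 0.001]
wrist_force: [-1.0, -0.4, -0.5]
finger_gap: 0.0437
grip_force: 41.4
```

>>> servo_tool(increments=[{"grip": 0,"x": 0,"y": 0,"z": 0,"roll": 0},{"grip": 0,"x": 0,"y": 0,"z": 0,"roll": 0},{"grip": 0,"x": 0,"y": 0,"z": 0,"roll": 0},{"grip": 0,"x": 0,"y": 0,"z": 0,"roll": 0}])

```text
clock: 5.15
tcp_pos: [0.6066, 0.1147, 0.0335]
orientation: [0.0, 0.685, 0.728, 0.0]
wrist_force: [0.4, 0.7, 0.8]
finger_gap: 0.0851
grip_force: 0.0
```

>>> servo_tool(increments=[{"grip": 0,"x": 0,"y": 0,"z": -10,"roll": 0},{"grip": 0,"x": 0,"y": 0,"z": -25,"roll": 0},{"grip": 0,"x": 0,"y": 0,"z": -35,"roll": 0},{"grip": 0,"x": 0,"y": 0,"z": -35,"roll": 0},{"grip": 0,"x": 0,"y": 0,"z": -20,"roll": 0}])

```text
clock: 5.57
tcp_pos: [0.6078, 0.1148, 0.1633]
orientation: [0.002, 0.685, 0.729, 0.002]
wrist_force: [0.0, -0.7, 0.6]
finger_gap: 0.0855
grip_force: 0.0
```

```bash
python3 - <<'E'
from h import *
im,C,st=shot("wrist","w3")
hsv=cv2.cvtColor(im,cv2.COLOR_RGB2HSV).astype(int); S,V=hsv[...,1],hsv[...,2]
f,cx,cy,A,o=C; pr=lambda P:(lambda p:(cx+f*p[0]/p[2],cy+f*p[1]/p[2]))(A.T@(np.array(P)-o))
m=cv2.morphologyEx((V<60).astype(np.uint8),cv2.MORPH_OPEN,np.ones((5,5)))
print(pr([.606,.114,.052]),rect(ray(C,blob(m,pr([.606,.114,.052]),110),.052)),cv2.boundingRect(blob(m,pr([.606,.114,.052]),110)))
b=((V>150)&(S<120)).astype(np.uint8); c=blob(b,pr([.606,.114,.03]),190); print("brick",rect(ray(C,c,.03)),cv2.boundingRect(c))
E
python3 plan.py 428 -176 150 -10 9
```

```text
(np.float64(250.59293648016057), np.float64(189.26770520180725)) (array([0.6084, 0.1138]), array([69.6785, 42.9428]), -86.73497080802917) (225, 145, 58, 87)
brick (array([0.6055, 0.1136]), array([118.5134,  69.1996]), -86.53706383705139) (208, 109, 86, 138)
at [609.6887 114.896  166.7613] yaw 3.5298635656920196 clock 5.6167
x -31.0 y -22.1 z 1.9 roll 1.50
x -31.6 y -21.3 z 1.9 roll 1.50
x -32.1 y -20.5 z 1.9 roll 1.50
x -32.7 y -19.6 z 1.9 roll 1.50
x -33.2 y -18.8 z 1.9 roll 1.50
x -33.6 y -17.9 z 1.9 roll 1.50
x -34.1 y -17.0 z 1.9 roll 1.50
x -34.5 y -16.1 z 1.9 roll 1.50
x -34.9 y -15.2 z 1.9 roll 1.50
```

View pics/w3.png

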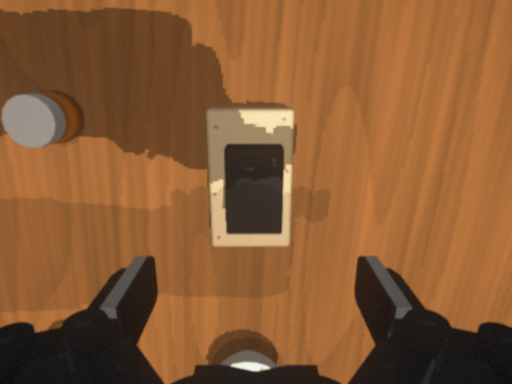

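The picture shows the charcoal at (254,189), centred and parallel on the brick at (251,178). Wrist measurements put them within 3 mm of each other. Next, the silver ring.

>>> servo_tool(increments=[{"grip": 0,"x": -31,"y": -21.8,"z": 1.5,"roll": 1.5},{"grip": 0,"x": -31.6,"y": -21,"z": 1.5,"roll": 1.5},{"grip": 0,"x": -32.1,"y": -20.2,"z": 1.5,"roll": 1.5},{"grip": 0,"x": -32.7,"y": -19.3,"z": 1.5,"roll": 1.5},{"grip": 0,"x": -33.2,"y": -18.5,"z": 1.5,"roll": 1.5}])

```text
clock: 6.03
tcp_pos: [0.5059, -0.048, 0.1513]
orientation: [0.0, 0.731, 0.682, 0.0]
wrist_force: [0.2, -0.2, 0.0]
finger_gap: 0.0855
grip_force: 0.0
```

>>> servo_tool(increments=[{"grip": 0,"x": -33.6,"y": -17.6,"z": 1.5,"roll": 1.5},{"grip": 0,"x": -34,"y": -16.7,"z": 1.5,"roll": 1.5},{"grip": 0,"x": -34.5,"y": -15.8,"z": 1.5,"roll": 1.5},{"grip": 0,"x": -34.9,"y": -14.9,"z": 1.5,"roll": 1.5},{"grip": 0,"x": 0,"y": 0,"z": 0,"roll": 0}])

```text
clock: 6.45
tcp_pos: [0.4246, -0.1808, 0.1452]
orientation: [0.001, 0.769, 0.64, -0.001]
wrist_force: [-0.2, -0.3, 0.6]
finger_gap: 0.0854
grip_force: 0.0
```

```bash
python3 - <<'E'
from h import *
im,C,st=shot("wrist","w4")
hsv=cv2.cvtColor(im,cv2.COLOR_RGB2HSV).astype(int); S,V=hsv[...,1],hsv[...,2]
f,cx,cy,A,o=C; pr=lambda P:(lambda p:(cx+f*p[0]/p[2],cy+f*p[1]/p[2]))(A.T@(np.array(P)-o))
uv=pr([.428,-.176,.024]); c=blob((S<70).astype(np.uint8),uv,50); print(uv,cv2.boundingRect(c),cv2.minEnclosingCircle((ray(C,c,.024)*1000).astype(np.float32)),st["tcp_pos"])
E
python3 plan.py 428 -176 2 -10 5
```

```text
(np.float64(257.05662336805364), np.float64(178.38578549574464)) (231, 148, 54, 57) ((428.6221618652344, -174.73805236816406), 23.46361541748047) [ 0.4246 -0.1808  0.1452]
at [ 425.9505 -178.853   145.2854] yaw -10.336574523881724 clock 6.5
x 0.6 y 0.3 z 28.7 roll -0.07
x 0.6 y 0.3 z 28.7 roll -0.07
x 0.6 y 0.3 z 28.7 roll -0.07
x 0.6 y 0.3 z 28.7 roll -0.07
x 0.6 y 0.3 z 28.7 roll -0.07
```

View pics/w4.png

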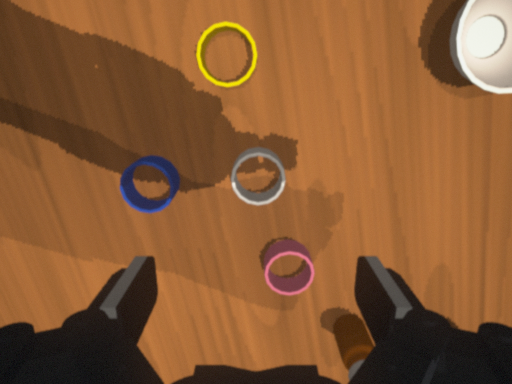

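The silver ring is at (258,177) in the wrist view, with blue at (150,185), pink at (289,267) and yellow at (227,55). I'll go down with the fingers slightly closed to stay clear of blue.

>>> servo_tool(increments=[{"grip": 0.2,"x": 4,"y": 2,"z": 35,"roll": 0},{"grip": 0.2,"x": 0,"y": 0,"z": 35,"roll": 0},{"grip": 0.2,"x": 0,"y": 0,"z": 35,"roll": 0},{"grip": 0.2,"x": 0,"y": 0,"z": 25,"roll": 0},{"grip": 0.2,"x": 0,"y": 0,"z": 13,"roll": 0}], grip_force=30)

```text
clock: 6.92
tcp_pos: [0.4288, -0.1705, -0.0009]
orientation: [-0.002, 0.765, 0.644, -0.0]
wrist_force: [-0.6, 0.3, 0.5]
finger_gap: 0.0686
grip_force: 0.0
```

>>> servo_tool(increments=[{"grip": 0.2,"x": 0,"y": 0,"z": 0,"roll": 0},{"grip": 1,"x": 0,"y": 0,"z": 0,"roll": 0},{"grip": 1,"x": 0,"y": 0,"z": 0,"roll": 0},{"grip": 1,"x": 0,"y": 0,"z": 0,"roll": 0},{"grip": 1,"x": 0,"y": 0,"z": 0,"roll": 0}])

```text
clock: 7.33
tcp_pos: [0.4315, -0.173, 0.0032]
orientation: [0.001, 0.766, 0.643, 0.001]
wrist_force: [0.1, 1.4, 3.0]
finger_gap: 0.0432
grip_force: 30.9
```

>>> servo_tool(increments=[{"grip": 1,"x": 0,"y": 0,"z": 0,"roll": 0},{"grip": 1,"x": 0,"y": 0,"z": -25,"roll": 0},{"grip": 1,"x": 0,"y": 0,"z": -35,"roll": 0},{"grip": 1,"x": 0,"y": 0,"z": -40,"roll": 0},{"grip": 1,"x": 0,"y": 0,"z": -30,"roll": 0}])

```text
clock: 7.75
tcp_pos: [0.4304, -0.1729, 0.1347]
orientation: [0.001, 0.766, 0.643, 0.0]
wrist_force: [1.9, -0.8, -0.9]
finger_gap: 0.0431
grip_force: 31.2
```

```bash
python3 - <<'E'
from h import *
im,C,st=shot("wrist","w5"); print(st["finger_gap"])
E
python3 plan.py 607 114 130 3.5 9
```

```text
0.04314441541858502
at [ 433.4008 -174.6391  140.0429] yaw -9.97656328602188 clock 7.8
x 34.9 y 13.4 z 1.1 roll -1.50
x 34.6 y 14.3 z 1.1 roll -1.50
x 34.2 y 15.2 z 1.1 roll -1.50
x 33.8 y 16.1 z 1.1 roll -1.50
x 33.3 y 17.0 z 1.1 roll -1.50
x 32.9 y 17.9 z 1.1 roll -1.50
x 32.4 y 18.7 z 1.1 roll -1.50
x 31.9 y 19.6 z 1.1 roll -1.50
x 31.4 y 20.4 z 1.1 roll -1.50
```

View pics/w5.png

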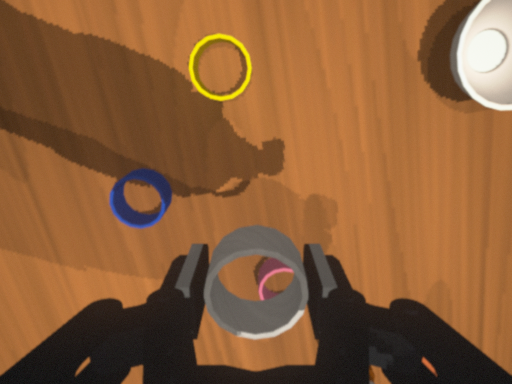

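Run:
```python
from h import *
c=env.get_calibration("wrist"); T=c["tool_from_camera"]; f=192/np.tan(np.radians(c["vertical_fov"])/2)
def pr(p): q=np.linalg.inv(T)@np.r_[p,1]; return c["cx"]+f*q[0]/q[2],c["cy"]+f*q[1]/q[2]
for x in(-22,22):
  for z in (-22,2): print(x,z,pr([x/1e3,0,z/1e3]))
g=cv2.cvtColor(cv2.imread("pics/w5.png"),cv2.COLOR_BGR2GRAY); print(g[215:350:3,257])
```

```text
-22 -22 (np.float64(252.39083015933682), np.float64(332.0335453316574))
-22 2 (np.float64(252.84058607865796), np.float64(298.0537578537879))
22 -22 (np.float64(251.98176302475832), np.float64(237.41169579773285))
22 2 (np.float64(252.53092832693656), np.float64(214.41190648869397))
[111 111 112 107 101  98  97 100  99 102 104 109 120 116 113 112  91  66
  66  70  71  71  71  89 108 113 114 117 114 100  96  98 101 101 100  98
  99  97 100 108 206 188 124 125 128]
```

>>> servo_tool(increments=[{"grip": 1,"x": 35.1,"y": 13.7,"z": 0,"roll": -1.5},{"grip": 1,"x": 34.8,"y": 14.6,"z": 0,"roll": -1.5},{"grip": 1,"x": 34.4,"y": 15.5,"z": 0,"roll": -1.5},{"grip": 1,"x": 34,"y": 16.4,"z": 0,"roll": -1.5},{"grip": 1,"x": 33.5,"y": 17.3,"z": 0,"roll": -1.5}])

```text
clock: 8.22
tcp_pos: [0.5287, -0.01, 0.1321]
orientation: [0.0, 0.722, 0.692, 0.0]
wrist_force: [0.2, -0.6, -1.2]
finger_gap: 0.0436
grip_force: 31.2
```

>>> servo_tool(increments=[{"grip": 1,"x": 33.1,"y": 18.2,"z": 0,"roll": -1.5},{"grip": 1,"x": 32.6,"y": 19,"z": 0,"roll": -1.5},{"grip": 1,"x": 32.1,"y": 19.9,"z": 0,"roll": -1.5},{"grip": 1,"x": 31.6,"y": 20.7,"z": 0,"roll": -1.5},{"grip": 1,"x": 0,"y": 0,"z": 0,"roll": 0}])

```text
clock: 8.63
tcp_pos: [0.6094, 0.1232, 0.1314]
orientation: [0.0, 0.683, 0.731, 0.002]
wrist_force: [0.1, -0.6, -0.7]
finger_gap: 0.0431
grip_force: 31.2
```

>>> servo_tool(increments=[{"grip": 1,"x": 0,"y": 0,"z": 30,"roll": 0},{"grip": 1,"x": 0,"y": 0,"z": 0,"roll": 0},{"grip": 1,"x": 0,"y": 0,"z": 0,"roll": 0}])

```text
clock: 8.88
tcp_pos: [0.6042, 0.1175, 0.1001]
orientation: [-0.002, 0.685, 0.728, -0.002]
wrist_force: [0.2, -1.1, -0.3]
finger_gap: 0.0429
grip_force: 31.2
```

```bash
python3 - <<'E'
from h import *
P=[];
for i in range(4):
    im,C,st=shot("wrist","w6" if i==3 else None); P.append(st["tcp_pos"])
print(np.array(P),np.mean(P,0))
hsv=cv2.cvtColor(im,cv2.COLOR_RGB2HSV).astype(int); V=hsv[...,2]
E
python3 plan.py 607 117 56 3.5 1
```

```text
[[0.6042 0.1175 0.1001]
 [0.6053 0.1173 0.1015]
 [0.6062 0.1172 0.1024]
 [0.6067 0.1172 0.103 ]] [0.6056 0.1173 0.1018]
at [607.0181 117.1918 103.2534] yaw 3.4638886344495683 clock 9.0833
x -0.2 y -0.0 z 47.3 roll -0.04
```

>>> servo_tool(increments=[{"grip": 1,"x": 0,"y": 0,"z": 20,"roll": 0},{"grip": 1,"x": 0,"y": 0,"z": 15,"roll": 0},{"grip": 1,"x": 0,"y": 0,"z": 9,"roll": 0},{"grip": 1,"x": 0,"y": 0,"z": 3,"roll": 0},{"grip": 1,"x": 0,"y": 0,"z": 0,"roll": 0}])

```text
clock: 9.5
tcp_pos: [0.6064, 0.1174, 0.0556]
orientation: [0.0, 0.685, 0.728, 0.0]
wrist_force: [-0.5, -0.7, -0.5]
finger_gap: 0.0429
grip_force: 31.2
```

>>> servo_tool(increments=[{"grip": 1,"x": 0,"y": 0,"z": 0,"roll": 0},{"grip": 1,"x": 0,"y": 0,"z": 0,"roll": 0},{"grip": 1,"x": 0,"y": 0,"z": 0,"roll": 0}])

```text
clock: 9.75
tcp_pos: [0.6069, 0.1177, 0.0554]
orientation: [0.0, 0.685, 0.728, 0.0]
wrist_force: [0.1, 0.3, -0.5]
finger_gap: 0.0435
grip_force: 31.2
```

Run:
```python
from h import *
im,C,st=shot("wrist","w7");s,_,_=shot("scene"); print(st["tcp_pos"],st["wrist_force"])
cv2.imwrite("pics/c7.png",cv2.cvtColor(np.hstack([cv2.resize(im,(400,300)),cv2.resize(s[190:265,260:360],(400,300),interpolation=cv2.INTER_CUBIC)]),cv2.COLOR_RGB2BGR))
```

```text
[0.6069 0.1177 0.0554] [ 0.0565  0.2595 -0.4535]
```

View pics/c7.png

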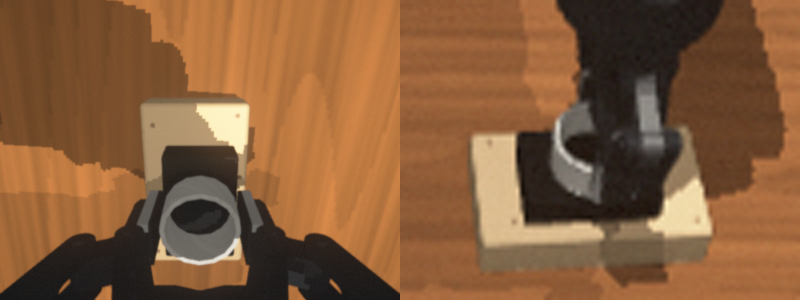

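The ring sits just above the charcoal's middle. Lowering 1 mm, releasing and retracting.

>>> servo_tool(increments=[{"grip": 1,"x": 0,"y": 0,"z": 1,"roll": 0},{"grip": 1,"x": 0,"y": 0,"z": 0,"roll": 0},{"grip": 0,"x": 0,"y": 0,"z": 0,"roll": 0},{"grip": 0,"x": 0,"y": 0,"z": 0,"roll": 0},{"grip": 0,"x": 0,"y": 0,"z": 0,"roll": 0}])

```text
clock: 10.27
tcp_pos: [0.6064, 0.1178, 0.0537]
orientation: [-0.0, 0.685, 0.729, 0.0]
wrist_force: [0.0, 0.1, -0.3]
finger_gap: 0.0777
grip_force: 0.0
```

>>> servo_tool(increments=[{"grip": 0,"x": 0,"y": 0,"z": 0,"roll": 0},{"grip": 0,"x": 0,"y": 0,"z": -25,"roll": 0},{"grip": 0,"x": 0,"y": 0,"z": -35,"roll": 0},{"grip": 0,"x": 0,"y": 0,"z": -40,"roll": 0},{"grip": 0,"x": 0,"y": 0,"z": -30,"roll": 0}])

```text
clock: 10.68
tcp_pos: [0.6066, 0.1178, 0.1863]
orientation: [0.0, 0.685, 0.729, 0.0]
wrist_force: [0.6, 0.6, 0.8]
finger_gap: 0.0856
grip_force: 0.0
```

>>> servo_tool(increments=[{"grip": 0,"x": 0,"y": 0,"z": 0,"roll": 0},{"grip": 0,"x": 0,"y": 0,"z": 0,"roll": 0},{"grip": 0,"x": 0,"y": 0,"z": 0,"roll": 0}])

```text
clock: 10.93
tcp_pos: [0.6061, 0.1177, 0.1833]
orientation: [-0.0, 0.685, 0.728, -0.0]
wrist_force: [-0.1, 0.4, -0.6]
finger_gap: 0.0853
grip_force: 0.0
```

```bash
python3 - <<'E'
from h import *
im,C,st=shot("wrist","w8")
f,cx,cy,A,o=C; pr=lambda P:(lambda p:(cx+f*p[0]/p[2],cy+f*p[1]/p[2]))(A.T@(np.array(P)-o))
print(pr([.607,.114,.076]),st["tcp_pos"])
for z in(.052,.076):print([np.round(pr([.607+a,.114+b,z])) for a,b in((22,0),(-22,0),(0,22),(0,-22)) for a,b in[(a/1e3,b/1e3)]])
E
python3 plan.py 443 354 150 28 9
```

```text
(np.float64(254.66786869612235), np.float64(194.69874511054695)) [0.6061 0.1177 0.1833]
[array([281., 187.]), array([228., 184.]), array([256., 160.]), array([253., 210.])]
[array([283., 196.]), array([226., 193.]), array([256., 167.]), array([253., 221.])]
at [605.5451 117.7056 182.3591] yaw 3.5203515837080683 clock 10.9833
x 27.3 y -16.4 z 3.6 roll -2.72
x 28.1 y -15.1 z 3.6 roll -2.72
x 28.7 y -13.8 z 3.6 roll -2.72
x 29.4 y -12.4 z 3.6 roll -2.72
x 29.9 y -11.0 z 3.6 roll -2.72
x 30.4 y -9.5 z 3.6 roll -2.72
x 30.8 y -8.1 z 3.6 roll -2.72
x 31.2 y -6.6 z 3.6 roll -2.72
x 31.5 y -5.1 z 3.6 roll -2.72
```

View pics/w8.png

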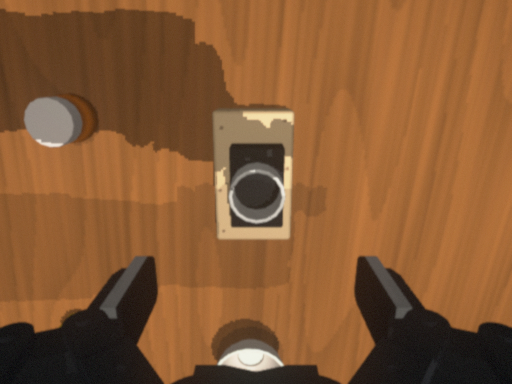

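The rim covers columns 229–285 and rows 167–223, against a predicted 226–283 and 167–221, so the ring is centred within 2 mm. Next, the bench block.

>>> servo_tool(increments=[{"grip": 0,"x": 27.3,"y": -16.4,"z": 3.6,"roll": -2.8},{"grip": 0,"x": 28.1,"y": -15.1,"z": 3.6,"roll": -2.8},{"grip": 0,"x": 28.7,"y": -13.8,"z": 3.6,"roll": -2.8},{"grip": 0,"x": 29.4,"y": -12.4,"z": 3.6,"roll": -2.8},{"grip": 0,"x": 29.9,"y": -11,"z": 3.6,"roll": -2.8}])

```text
clock: 11.4
tcp_pos: [0.5134, 0.2493, 0.1635]
orientation: [-0.001, 0.59, 0.807, -0.001]
wrist_force: [-0.0, 0.5, 0.4]
finger_gap: 0.0856
grip_force: 0.0
```

>>> servo_tool(increments=[{"grip": 0,"x": 30.4,"y": -9.5,"z": 3.6,"roll": -2.8},{"grip": 0,"x": 30.8,"y": -8,"z": 3.6,"roll": -2.8},{"grip": 0,"x": 31.2,"y": -6.6,"z": 3.6,"roll": -2.8},{"grip": 0,"x": 31.5,"y": -5,"z": 3.6,"roll": -2.8},{"grip": 0,"x": 0,"y": 0,"z": 0,"roll": 0}])

```text
clock: 11.82
tcp_pos: [0.4377, 0.356, 0.1487]
orientation: [-0.002, 0.506, 0.862, -0.002]
wrist_force: [0.1, -0.9, 0.1]
finger_gap: 0.0855
grip_force: 0.0
```

>>> servo_tool(increments=[{"grip": 0,"x": 0,"y": 0,"z": 0,"roll": 0},{"grip": 0,"x": 0,"y": 0,"z": 0,"roll": 0},{"grip": 0,"x": 0,"y": 0,"z": 0,"roll": 0}])

```text
clock: 12.07
tcp_pos: [0.4429, 0.3523, 0.1507]
orientation: [-0.0, 0.51, 0.86, -0.001]
wrist_force: [0.5, -0.2, 0.4]
finger_gap: 0.0855
grip_force: 0.0
```

```bash
python3 - <<'E'
from h import *
im,C,st=shot("wrist","w9")
hsv=cv2.cvtColor(im,cv2.COLOR_RGB2HSV).astype(int); S,V=hsv[...,1],hsv[...,2]
f,cx,cy,A,o=C; pr=lambda P:(lambda p:(cx+f*p[0]/p[2],cy+f*p[1]/p[2]))(A.T@(np.array(P)-o))
uv=pr([.443,.354,.02]); c=blob(((S<75)&(V>80)).astype(np.uint8),uv,60); print(uv,cv2.boundingRect(c),rect(ray(C,c,.02)),st["tcp_pos"])
E
python3 plan.py 443 354 2 28.5 5
```

```text
(np.float64(255.22865932533597), np.float64(178.93460735886794)) (226, 146, 59, 60) (array([0.4417, 0.3559]), array([50.2134, 47.5224]), -61.38998794555664) [0.4429 0.3523 0.1507]
at [443.2336 352.2233 150.9761] yaw 28.606500789233408 clock 12.1167
x 0.3 y 0.1 z 29.8 roll 0.02
x 0.3 y 0.1 z 29.8 roll 0.02
x 0.3 y 0.1 z 29.8 roll 0.02
x 0.3 y 0.1 z 29.8 roll 0.02
x 0.3 y 0.1 z 29.8 roll 0.02
```

View pics/w9.png

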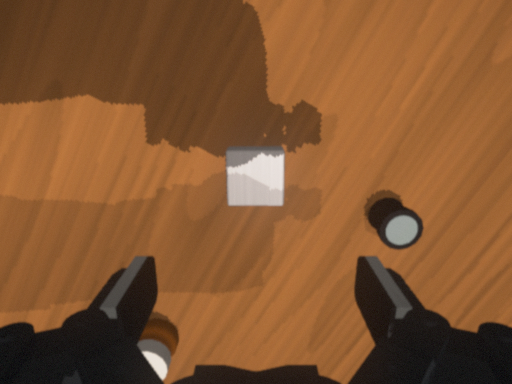

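The block is at (255,177), square between the fingers, and the loupe at (400,225) is clear. Grasping.

>>> servo_tool(increments=[{"grip": 0,"x": 2.5,"y": 0.5,"z": 35,"roll": 0},{"grip": 0,"x": 0,"y": 0,"z": 35,"roll": 0},{"grip": 0,"x": 0,"y": 0,"z": 35,"roll": 0},{"grip": 0,"x": 0,"y": 0,"z": 28,"roll": 0},{"grip": 0,"x": 0,"y": 0,"z": 15,"roll": 0}], grip_force=80)

```text
clock: 12.53
tcp_pos: [0.4406, 0.3532, -0.0002]
orientation: [-0.001, 0.511, 0.86, -0.002]
wrist_force: [-1.3, 0.1, 0.0]
finger_gap: 0.0853
grip_force: 0.0
```

>>> servo_tool(increments=[{"grip": 0,"x": 0,"y": 0,"z": 0,"roll": 0},{"grip": 1,"x": 0,"y": 0,"z": 0,"roll": 0},{"grip": 1,"x": 0,"y": 0,"z": 0,"roll": 0},{"grip": 1,"x": 0,"y": 0,"z": 0,"roll": 0},{"grip": 1,"x": 0,"y": 0,"z": 0,"roll": 0}])

```text
clock: 12.95
tcp_pos: [0.4435, 0.3564, 0.0058]
orientation: [0.001, 0.51, 0.86, 0.002]
wrist_force: [0.6, -1.0, -1.4]
finger_gap: 0.0458
grip_force: 82.8
```

>>> servo_tool(increments=[{"grip": 1,"x": 0,"y": 0,"z": 0,"roll": 0},{"grip": 1,"x": 0,"y": 0,"z": 0,"roll": 0},{"grip": 1,"x": 0,"y": 0,"z": -20,"roll": 0},{"grip": 1,"x": 0,"y": 0,"z": -35,"roll": 0},{"grip": 1,"x": 0,"y": 0,"z": -35,"roll": 0}])

```text
clock: 13.37
tcp_pos: [0.4405, 0.3549, 0.0937]
orientation: [-0.001, 0.51, 0.86, -0.001]
wrist_force: [0.8, 1.6, -2.2]
finger_gap: 0.0457
grip_force: 83.1
```

>>> servo_tool(increments=[{"grip": 1,"x": 0,"y": 0,"z": -35,"roll": 0},{"grip": 1,"x": 0,"y": 0,"z": -25,"roll": 0},{"grip": 1,"x": 0,"y": 0,"z": 0,"roll": 0},{"grip": 1,"x": 0,"y": 0,"z": 0,"roll": 0}])

```text
clock: 13.7
tcp_pos: [0.443, 0.3564, 0.1556]
orientation: [0.001, 0.51, 0.86, 0.002]
wrist_force: [-0.0, -0.4, -3.4]
finger_gap: 0.0461
grip_force: 83.2
```

```bash
python3 plan.py 613 -2 150 3.5 12
```

```text
at [443.0028 356.4377 155.602 ] yaw 28.727695359429422 clock 13.7
x -33.0 y -1.9 z 0.5 roll 2.10
x -33.1 y -0.7 z 0.5 roll 2.10
x -33.1 y 0.5 z 0.5 roll 2.10
x -33.0 y 1.7 z 0.5 roll 2.10
x -32.9 y 2.9 z 0.5 roll 2.10
x -32.8 y 4.1 z 0.5 roll 2.10
x -32.6 y 5.3 z 0.5 roll 2.10
x -32.4 y 6.5 z 0.5 roll 2.10
x -32.2 y 7.7 z 0.5 roll 2.10
x -31.8 y 8.9 z 0.5 roll 2.10
x -31.5 y 10.0 z 0.5 roll 2.10
x -31.1 y 11.2 z 0.5 roll 2.10
```

>>> servo_tool(increments=[{"grip": 1,"x": -33,"y": -1.9,"z": 0.5,"roll": 2.1},{"grip": 1,"x": -33.1,"y": -0.7,"z": 0.5,"roll": 2.1},{"grip": 1,"x": -33.1,"y": 0.5,"z": 0.5,"roll": 2.1},{"grip": 1,"x": -33,"y": 1.7,"z": 0.5,"roll": 2.1},{"grip": 1,"x": -32.9,"y": 2.9,"z": 0.5,"roll": 2.1}])

```text
clock: 14.12
tcp_pos: [0.5115, 0.2047, 0.1486]
orientation: [-0.001, 0.587, 0.81, -0.001]
wrist_force: [-0.3, -0.2, -2.9]
finger_gap: 0.046
grip_force: 83.1
```

>>> servo_tool(increments=[{"grip": 1,"x": -32.8,"y": 4.1,"z": 0.5,"roll": 2.1},{"grip": 1,"x": -32.6,"y": 5.3,"z": 0.5,"roll": 2.1},{"grip": 1,"x": -32.4,"y": 6.5,"z": 0.5,"roll": 2.1},{"grip": 1,"x": -32.2,"y": 7.7,"z": 0.5,"roll": 2.1},{"grip": 1,"x": -31.8,"y": 8.9,"z": 0.5,"roll": 2.1}])

```text
clock: 14.53
tcp_pos: [0.5825, 0.0554, 0.1459]
orientation: [-0.002, 0.659, 0.752, -0.001]
wrist_force: [0.4, 0.3, -2.6]
finger_gap: 0.0458
grip_force: 83.1
```

>>> servo_tool(increments=[{"grip": 1,"x": -31.5,"y": 10,"z": 0.5,"roll": 2.1},{"grip": 1,"x": -31.1,"y": 11.2,"z": 0.5,"roll": 2.1},{"grip": 1,"x": 0,"y": 0,"z": 0,"roll": 0},{"grip": 1,"x": 0,"y": 0,"z": 0,"roll": 0},{"grip": 1,"x": 0,"y": 0,"z": 0,"roll": 0}])

```text
clock: 14.95
tcp_pos: [0.6103, -0.0026, 0.1453]
orientation: [-0.002, 0.685, 0.728, -0.001]
wrist_force: [0.4, 0.7, -3.0]
finger_gap: 0.0459
grip_force: 83.2
```

```bash
python3 plan.py 613 -2 5 3.5 1
```

```text
at [610.349   -2.6008 145.2531] yaw 3.499104748178853 clock 14.95
x 0.4 y 2.7 z 140.3 roll -0.00
```

>>> servo_tool(increments=[{"grip": 1,"x": 0,"y": 1,"z": 38,"roll": 0},{"grip": 1,"x": 0,"y": 0,"z": 38,"roll": 0},{"grip": 1,"x": 0,"y": 0,"z": 30,"roll": 0},{"grip": 1,"x": 0,"y": 0,"z": 20,"roll": 0},{"grip": 1,"x": 0,"y": 0,"z": 9,"roll": 0}])

```text
clock: 15.37
tcp_pos: [0.6088, -0.0006, 0.0081]
orientation: [-0.003, 0.684, 0.729, -0.002]
wrist_force: [-0.6, 0.8, -2.6]
finger_gap: 0.0461
grip_force: 83.1
```

>>> servo_tool(increments=[{"grip": 1,"x": 0,"y": 0,"z": 0,"roll": 0},{"grip": 1,"x": 0,"y": 0,"z": 0,"roll": 0},{"grip": 1,"x": 0,"y": 0,"z": 0,"roll": 0},{"grip": 1,"x": 0,"y": 0,"z": 0,"roll": 0},{"grip": 1,"x": 0,"y": 0,"z": 0,"roll": 0}])

```text
clock: 15.78
tcp_pos: [0.6143, -0.0028, 0.0142]
orientation: [0.001, 0.685, 0.729, 0.001]
wrist_force: [-0.2, 0.3, -3.1]
finger_gap: 0.0457
grip_force: 83.1
```

>>> servo_tool(increments=[{"grip": 1,"x": 0,"y": 0,"z": 6,"roll": 0},{"grip": 1,"x": 0,"y": 0,"z": 2,"roll": 0},{"grip": 1,"x": 0,"y": 0,"z": 0,"roll": 0},{"grip": 1,"x": 0,"y": 0,"z": 0,"roll": 0}])

```text
clock: 16.12
tcp_pos: [0.6139, -0.0029, 0.0058]
orientation: [0.001, 0.685, 0.728, 0.001]
wrist_force: [-1.8, 0.8, 5.0]
finger_gap: 0.046
grip_force: 84.0
```

>>> servo_tool(increments=[{"grip": 1,"x": 0,"y": 0,"z": 1,"roll": 0},{"grip": 1,"x": 0,"y": 0,"z": 0,"roll": 0},{"grip": 1,"x": 0,"y": 0,"z": 0,"roll": 0}])

```text
clock: 16.37
tcp_pos: [0.6139, -0.0029, 0.0057]
orientation: [0.001, 0.685, 0.728, 0.001]
wrist_force: [-3.3, 0.9, 11.7]
finger_gap: 0.0459
grip_force: 84.8
```

The block is touching the bench. Releasing and lifting.

>>> servo_tool(increments=[{"grip": 0,"x": 0,"y": 0,"z": 0,"roll": 0},{"grip": 0,"x": 0,"y": 0,"z": 0,"roll": 0},{"grip": 0,"x": 0,"y": 0,"z": 0,"roll": 0},{"grip": 0,"x": 0,"y": 0,"z": 0,"roll": 0},{"grip": 0,"x": 0,"y": 0,"z": -15,"roll": 0}])

```text
clock: 16.78
tcp_pos: [0.6105, -0.0024, 0.0155]
orientation: [-0.002, 0.685, 0.728, -0.002]
wrist_force: [0.0, 0.0, -0.3]
finger_gap: 0.0853
grip_force: 0.0
```

>>> servo_tool(increments=[{"grip": 0,"x": 0,"y": 0,"z": -35,"roll": 0},{"grip": 0,"x": 0,"y": 0,"z": -38,"roll": 0},{"grip": 0,"x": 0,"y": 0,"z": -38,"roll": 0},{"grip": 0,"x": 0,"y": 0,"z": -30,"roll": 0},{"grip": 0,"x": 0,"y": 0,"z": -10,"roll": 0}])

```text
clock: 17.2
tcp_pos: [0.6155, -0.003, 0.175]
orientation: [0.003, 0.685, 0.729, 0.002]
wrist_force: [1.4, -0.1, 0.5]
finger_gap: 0.0852
grip_force: 0.0
```

>>> servo_tool(increments=[{"grip": 0,"x": 0,"y": 0,"z": 0,"roll": 0},{"grip": 0,"x": 0,"y": 0,"z": 0,"roll": 0},{"grip": 0,"x": 0,"y": 0,"z": 0,"roll": 0}])

```text
clock: 17.45
tcp_pos: [0.6117, -0.0026, 0.1672]
orientation: [-0.001, 0.685, 0.728, -0.001]
wrist_force: [0.4, -0.1, -0.7]
finger_gap: 0.0851
grip_force: 0.0
```

```bash
python3 - <<'E'
from h import *
im,C,st=shot("wrist","w10")
hsv=cv2.cvtColor(im,cv2.COLOR_RGB2HSV).astype(int); S,V=hsv[...,1],hsv[...,2]
f,cx,cy,A,o=C; pr=lambda P:(lambda p:(cx+f*p[0]/p[2],cy+f*p[1]/p[2]))(A.T@(np.array(P)-o))
c=blob(((S<75)&(V>80)).astype(np.uint8),pr([.613,-.002,.02]),50); print(cv2.boundingRect(c),rect(ray(C,c,.02)),st["tcp_pos"])
E
python3 plan.py 437.5 154.5 175 3.5 7
```

```text
(231, 147, 56, 57) (array([ 0.615 , -0.0018]), array([50.4681, 48.0344]), -86.45456838607788) [ 0.6117 -0.0026  0.1672]
at [611.5218  -2.5298 166.8219] yaw 3.517052389764475 clock 17.5
x 23.9 y -23.4 z -1.2 roll 0.00
x 23.9 y -23.4 z -1.2 roll 0.00
x 23.9 y -23.4 z -1.2 roll 0.00
x 23.9 y -23.4 z -1.2 roll 0.00
x 23.9 y -23.4 z -1.2 roll 0.00
x 23.9 y -23.4 z -1.2 roll 0.00
x 23.9 y -23.4 z -1.2 roll 0.00
```

View pics/w10.png

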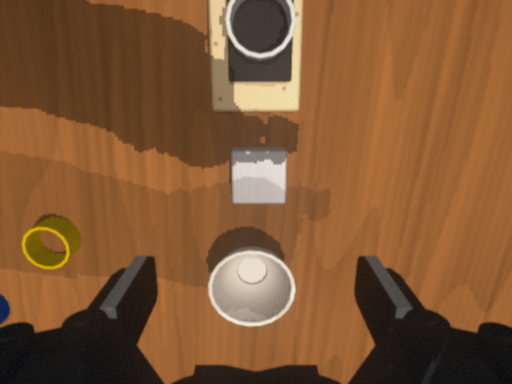

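The block at (258,176) sits flat between the brick and the bowl, in line with both. Last is the flux jar.

>>> servo_tool(increments=[{"grip": 0,"x": 24,"y": -23.5,"z": -1,"roll": 0},{"grip": 0,"x": 24,"y": -23.5,"z": -1,"roll": 0},{"grip": 0,"x": 24,"y": -23.5,"z": -1,"roll": 0},{"grip": 0,"x": 24,"y": -23.5,"z": -1,"roll": 0},{"grip": 0,"x": 24,"y": -23.5,"z": -1,"roll": 0}])

```text
clock: 17.92
tcp_pos: [0.4857, 0.1105, 0.1722]
orientation: [-0.001, 0.685, 0.728, -0.001]
wrist_force: [-0.7, -0.7, 0.4]
finger_gap: 0.0855
grip_force: 0.0
```

>>> servo_tool(increments=[{"grip": 0,"x": 24,"y": -23.5,"z": -1,"roll": 0},{"grip": 0,"x": 24,"y": -23.5,"z": -1,"roll": 0},{"grip": 0,"x": 0,"y": 0,"z": 0,"roll": 0},{"grip": 0,"x": 0,"y": 0,"z": 0,"roll": 0},{"grip": 0,"x": 0,"y": 0,"z": 0,"roll": 0}])

```text
clock: 18.33
tcp_pos: [0.4381, 0.1549, 0.1754]
orientation: [-0.0, 0.685, 0.729, -0.001]
wrist_force: [1.3, 0.3, -0.2]
finger_gap: 0.0855
grip_force: 0.0
```

```bash
python3 - <<'E'
from h import *
im,C,st=shot("wrist","w11")
hsv=cv2.cvtColor(im,cv2.COLOR_RGB2HSV).astype(int); S,V=hsv[...,1],hsv[...,2]
f,cx,cy,A,o=C; pr=lambda P:(lambda p:(cx+f*p[0]/p[2],cy+f*p[1]/p[2]))(A.T@(np.array(P)-o))
c=blob(((S<75)&(V>110)).astype(np.uint8),pr([.4375,.1545,.045]),70); print(cv2.boundingRect(c),cv2.minEnclosingCircle((ray(C,c,.045)*1000).astype(np.float32)),st["tcp_pos"])
E
python3 plan.py 437.5 154.5 14 3.5 5
```

```text
(230, 156, 48, 48) ((437.91046142578125, 155.9531707763672), 20.825403213500977) [0.4381 0.1549 0.1754]
at [438.6851 154.5155 175.5582] yaw 3.498505827520549 clock 18.3833
x 0.0 y -0.2 z 32.3 roll -0.00
x 0.0 y -0.2 z 32.3 roll -0.00
x 0.0 y -0.2 z 32.3 roll -0.00
x 0.0 y -0.2 z 32.3 roll -0.00
x 0.0 y -0.2 z 32.3 roll -0.00
```

>>> servo_tool(increments=[{"grip": 0,"x": 1,"y": 0,"z": 40,"roll": 0},{"grip": 0,"x": 0,"y": 0,"z": 40,"roll": 0},{"grip": 0,"x": 0,"y": 0,"z": 40,"roll": 0},{"grip": 0,"x": 0,"y": 0,"z": 32,"roll": 0},{"grip": 0,"x": 0,"y": 0,"z": 17,"roll": 0}], grip_force=40)

```text
clock: 18.8
tcp_pos: [0.4363, 0.1544, 0.0031]
orientation: [-0.002, 0.686, 0.728, -0.002]
wrist_force: [-0.4, 0.1, 0.0]
finger_gap: 0.0855
grip_force: 0.0
```

>>> servo_tool(increments=[{"grip": 0,"x": 0,"y": 0,"z": 0,"roll": 0},{"grip": 1,"x": 0,"y": 0,"z": 0,"roll": 0},{"grip": 1,"x": 0,"y": 0,"z": 0,"roll": 0},{"grip": 1,"x": 0,"y": 0,"z": 0,"roll": 0},{"grip": 1,"x": 0,"y": 0,"z": 0,"roll": 0}])

```text
clock: 19.22
tcp_pos: [0.44, 0.156, 0.0092]
orientation: [0.001, 0.685, 0.728, 0.001]
wrist_force: [-3.4, -1.6, 11.0]
finger_gap: 0.0411
grip_force: 39.1
```

>>> servo_tool(increments=[{"grip": 1,"x": 0,"y": 0,"z": 0,"roll": 0},{"grip": 1,"x": 0,"y": 0,"z": 0,"roll": 0},{"grip": 1,"x": 0,"y": 0,"z": 0,"roll": 0},{"grip": 1,"x": 0,"y": 0,"z": 0,"roll": 0},{"grip": 1,"x": 0,"y": 0,"z": 0,"roll": 0}])

```text
clock: 19.63
tcp_pos: [0.44, 0.156, 0.0093]
orientation: [0.001, 0.685, 0.728, 0.001]
wrist_force: [-0.8, -1.7, 6.0]
finger_gap: 0.0413
grip_force: 39.9
```

>>> servo_tool(increments=[{"grip": 1,"x": 0,"y": 0,"z": -20,"roll": 0},{"grip": 1,"x": 0,"y": 0,"z": -35,"roll": 0},{"grip": 1,"x": 0,"y": 0,"z": -30,"roll": 0},{"grip": 1,"x": 0,"y": 0,"z": -15,"roll": 0},{"grip": 1,"x": 0,"y": 0,"z": 0,"roll": 0}])

```text
clock: 20.05
tcp_pos: [0.4417, 0.1566, 0.1121]
orientation: [0.003, 0.685, 0.729, 0.004]
wrist_force: [0.4, 0.1, -1.0]
finger_gap: 0.041
grip_force: 41.0
```

```bash
python3 plan.py 599 226 106 3.5 6
```

```text
at [441.6529 156.5945 112.117 ] yaw 3.533256110968484 clock 20.05
x 9.9 y 26.9 z 1.0 roll 0.01
x 9.9 y 26.9 z 1.0 roll 0.01
x 9.9 y 26.9 z 1.0 roll 0.01
x 9.9 y 26.9 z 1.0 roll 0.01
x 9.9 y 26.9 z 1.0 roll 0.01
x 9.9 y 26.9 z 1.0 roll 0.01
```

>>> servo_tool(increments=[{"grip": 1,"x": 10,"y": 27,"z": 0,"roll": 0},{"grip": 1,"x": 10,"y": 27,"z": 0,"roll": 0},{"grip": 1,"x": 10,"y": 27,"z": 0,"roll": 0},{"grip": 1,"x": 10,"y": 27,"z": 0,"roll": 0},{"grip": 1,"x": 10,"y": 27,"z": 0,"roll": 0}])

```text
clock: 20.47
tcp_pos: [0.5707, 0.2146, 0.1065]
orientation: [-0.0, 0.685, 0.729, -0.0]
wrist_force: [-0.7, -0.8, -0.9]
finger_gap: 0.0413
grip_force: 41.0
```

>>> servo_tool(increments=[{"grip": 1,"x": 10,"y": 27,"z": 0,"roll": 0},{"grip": 1,"x": 0,"y": 0,"z": 30,"roll": 0},{"grip": 1,"x": 0,"y": 0,"z": 30,"roll": 0},{"grip": 1,"x": 0,"y": 0,"z": 10,"roll": 0},{"grip": 1,"x": 0,"y": 0,"z": 0,"roll": 0}])

```text
clock: 20.88
tcp_pos: [0.5926, 0.2249, 0.0329]
orientation: [-0.002, 0.685, 0.729, -0.004]
wrist_force: [-1.1, 0.7, -1.4]
finger_gap: 0.0406
grip_force: 41.0
```

>>> servo_tool(increments=[{"grip": 1,"x": 0,"y": 0,"z": 0,"roll": 0},{"grip": 1,"x": 0,"y": 0,"z": 0,"roll": 0},{"grip": 1,"x": 0,"y": 0,"z": 0,"roll": 0}])

```text
clock: 21.13
tcp_pos: [0.5976, 0.226, 0.0396]
orientation: [0.001, 0.685, 0.728, 0.001]
wrist_force: [0.2, 0.5, -0.4]
finger_gap: 0.0412
grip_force: 41.0
```

```bash
python3 plan.py 599 226 9 3.5 1
```

```text
at [597.627  226.0253  39.5562] yaw 3.5195732195981755 clock 21.1333
x -0.1 y 1.4 z 30.6 roll 0.02
```

>>> servo_tool(increments=[{"grip": 1,"x": 0,"y": 2,"z": 15,"roll": 0},{"grip": 1,"x": 0,"y": 0,"z": 9,"roll": 0},{"grip": 1,"x": 0,"y": 0,"z": 3,"roll": 0},{"grip": 1,"x": 0,"y": 0,"z": 2,"roll": 0},{"grip": 1,"x": 0,"y": 0,"z": 0,"roll": 0}])

```text
clock: 21.55
tcp_pos: [0.5981, 0.2258, 0.0094]
orientation: [0.0, 0.685, 0.728, 0.0]
wrist_force: [-1.3, -0.8, 0.7]
finger_gap: 0.0408
grip_force: 41.3
```

>>> servo_tool(increments=[{"grip": 1,"x": 0,"y": 0,"z": 1,"roll": 0},{"grip": 1,"x": 0,"y": 0,"z": 0,"roll": 0},{"grip": 1,"x": 0,"y": 0,"z": 0,"roll": 0}])

```text
clock: 21.8
tcp_pos: [0.5982, 0.2259, 0.0093]
orientation: [0.0, 0.685, 0.729, 0.0]
wrist_force: [-3.3, -1.9, 8.2]
finger_gap: 0.0409
grip_force: 42.2
```

Contact with the bench. Releasing, retracting, then checking everything.

>>> servo_tool(increments=[{"grip": 0,"x": 0,"y": 0,"z": 0,"roll": 0},{"grip": 0,"x": 0,"y": 0,"z": 0,"roll": 0},{"grip": 0,"x": 0,"y": 0,"z": 0,"roll": 0},{"grip": 0,"x": 0,"y": 0,"z": 0,"roll": 0},{"grip": 0,"x": 0,"y": 0,"z": -15,"roll": 0}])

```text
clock: 22.22
tcp_pos: [0.5961, 0.2253, 0.0195]
orientation: [-0.001, 0.685, 0.728, -0.002]
wrist_force: [-0.4, -0.3, -0.3]
finger_gap: 0.0857
grip_force: 0.0
```

>>> servo_tool(increments=[{"grip": 0,"x": 0,"y": 0,"z": -35,"roll": 0},{"grip": 0,"x": 0,"y": 0,"z": -38,"roll": 0},{"grip": 0,"x": 0,"y": 0,"z": -38,"roll": 0},{"grip": 0,"x": 0,"y": 0,"z": -38,"roll": 0},{"grip": 0,"x": 0,"y": 0,"z": -20,"roll": 0}])

```text
clock: 22.63
tcp_pos: [0.6, 0.2263, 0.1967]
orientation: [0.002, 0.685, 0.729, 0.003]
wrist_force: [1.3, -0.0, 0.5]
finger_gap: 0.0857
grip_force: 0.0
```

>>> servo_tool(increments=[{"grip": 0,"x": 0,"y": 0,"z": 0,"roll": 0},{"grip": 0,"x": 0,"y": 0,"z": 0,"roll": 0},{"grip": 0,"x": 0,"y": 0,"z": 0,"roll": 0}])

```text
clock: 22.88
tcp_pos: [0.5978, 0.2257, 0.1902]
orientation: [-0.0, 0.685, 0.728, -0.001]
wrist_force: [-0.4, -0.5, -0.1]
finger_gap: 0.0855
grip_force: 0.0
```

Run:
```python
from h import *
im,C,st=shot("wrist"); s,_,_=shot("scene")
hsv=cv2.cvtColor(im,cv2.COLOR_RGB2HSV).astype(int); S,V=hsv[...,1],hsv[...,2]
f,cx,cy,A,o=C; pr=lambda P:(lambda p:(cx+f*p[0]/p[2],cy+f*p[1]/p[2]))(A.T@(np.array(P)-o))
c=blob(((S<75)&(V>110)).astype(np.uint8),pr([.599,.226,.045]),45); print(cv2.boundingRect(c),cv2.minEnclosingCircle((ray(C,c,.045)*1000).astype(np.float32)),st["tcp_pos"],st["wrist_force"],st["clock"])
cv2.imwrite("pics/end.png",cv2.cvtColor(np.hstack([cv2.resize(im,(400,300)),cv2.resize(s[130:280,160:360],(400,300),interpolation=cv2.INTER_CUBIC)]),cv2.COLOR_RGB2BGR))
```

```text
(234, 153, 46, 47) ((599.3859252929688, 225.99644470214844), 20.858911514282227) [0.5978 0.2257 0.1902] [-0.4184 -0.5105 -0.0554] 22.8833
```

View pics/end.png

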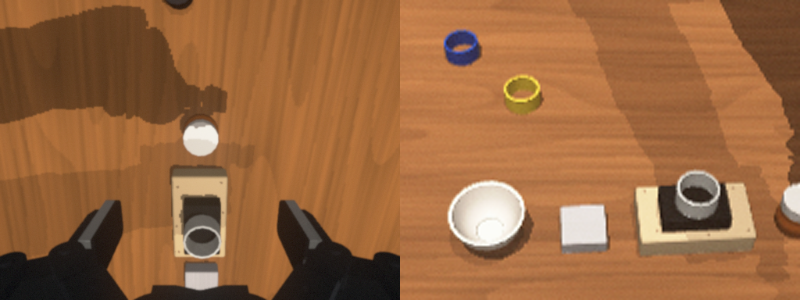

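The line-up is right: bowl, block, brick with charcoal and ring, then the jar upright at (599,226) mm, on target. Handing in.

```bash
python3 -c "
from workcell import env
print(env.hand_in())"
```

```text
the job is handed in; nothing more can be done
None
```

The job is handed in: all four objects measured on target and released, the bystanders were never approached, and it took about 23 s of the 104 s; no verdict came back from the hand-in.

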